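Take a cold plate's temperature with the surface probe

ROBOT

A 7-joint arm with a two-finger parallel gripper is mounted at the origin on the work surface. World frame = base frame: x ahead of the robot, y to its left, z up, the work surface at z = 0. Lengths are in m, angles in degrees, forces in N, time in s.
With the tool pointing down it reaches from about 0.425 to 0.875 m from the base axis. Payload 4.7 kg.
Tool frame: the origin (TCP) lies at the very end of the fingers, on their centre line; the grasp point (between the pads) lies 19 mm behind it; z points along the fingers, y is the line along which they close (so a half turn about z gives the same grasp; the last joint's range is limited). The gripper opens to 87 mm and grips with 3 to 60 N. Pads are 19 mm wide; open, the fingers measure 117 mm over their backs; the gripper's body (75 mm by 190 mm) begins 51 mm behind the grasp point.
Start: joints at [77.355, 18.392, -4.016, 83.108, 1.295, 78.541, -3.26], TCP at [0.151, -0.632, 0.223] pointing down, gripper open.
Joint ranges: [-163.93, 163.93], [-17.29, 119.83], [-79.2, 71.16], [3.27, 140.29], [-89.18, 269.18], [5.43, 117.66], [-154.24, 154.24]. Speed limits (degrees/s): [147.25, 147.25, 180, 180, 180, 180, 180].

INTERFACE

Orientations are given as [roll, pitch, yaw] about the fixed x, y, z axes, in that order (R = Rz(yaw) Ry(pitch) Rx(roll)).
In Python, from cell import get_obs, eyes, env gives the robot as it stands.
- The arm moves only by the tool servo_tool, never from a script. Its argument "series" is a list that holds one entry, the list of rows, each a list of 7 numbers: the shift along the tool's x, y, z in units of 300 mm (1.0 is 300 mm), then the turn, a rotation vector about the tool's x, y, z in units of pi rad (1.0 is pi rad), then the opening, from 0 (shut) to 1 (fully open). In form: [[[tx, ty, tz, wx, wy, wz, gripper], ...]]. A call has 1 to 12 rows; each row is the pose to reach, as a shift and turn from the pose commanded when the call began, along the tool's axes at that moment, turning the shorter way round; what a row does not reach only later rows make up. A row lasts 1/12 s, in which the tool goes at most 41.7 mm and 7.16 degrees, less where a joint would pass 70% of its speed; a pose out of reach is approached as far as the arm can. A call with a number of a shift or a turn outside -1 to 1 is refused whole. A call with a gripper value outside its range is refused whole. The fingers move at their own pace and stop on an object; "grip_force" is the grip in N (left out, the last holds). Time passes only in rows, so rows that repeat a pose let the fingers close. It gives the time, the measured TCP pose, the force, the opening and the grip force at its end, in the units of the state.
- get_obs(): the state, without advancing time (a new reading comes with each control period).
- eyes.read_camera(name): name is "scene" or "top"; returns a dict with "frame" (420x560x3 uint8, red, green, blue), "depth" (420x560 float32, m along the optical axis (not along the pixel's ray), 0 where there is no reading), "fx", "fy", "cx", "cy" (pixels), "distortion" ([k1, k2, p1, p2, k3] as OpenCV has them; the pictures are not rectified), "origin" and "rotation" of the camera in the world. Camera axes: x right, y down, z forward; pixel columns grow to the right and rows downward; lengths in m; the calibration is good to about 2 mm. A picture is of the moment at which its call begins.
- env.sign_off(): hands the job in; it is judged then, once.
The state is a dict: "time_s": time; "qpos": joint angles; "joint_velocities": joint speeds; "effort": joint torques, N m; "tool_pos": TCP position; "tool_rot": TCP orientation; "force": force on the tool from outside, world axes, zero at the start; "wrist_torque": the same for the moment, N m; "grip_width": finger opening in m; "grasp_force": force on a finger pad.
Only numpy, scipy, OpenCV 4.12 (cv2) and the standard library are available. Lean on these libraries where they do the work, as an engineer would, in place of code of your own. Each camera call takes 0.05 s, during which the arm holds its last target. There are 200 camera calls.

TASK

Take the temperature of the chiller's cold plate: lift the flat-footed surface probe out of the charging dock (not the needle probe beside it) and hold its foot inside the ring marked on the sloping plate, square to the plate's face rather than plumb, pressing lightly so that the sprung foot goes in about half way; never jam it hard against the plate. Keep it so for a couple of seconds while the reading settles and finish still holding it there, without letting go or putting it down. Leave everything else on the bench where it is.

Things in the scene. Friction and masses are not known exactly. Their poses are not given: they have to be found in the camera images.
- dock: charging dock, fixed block 62 x 172 mm, 86 mm high, holding two probes upright. Origin: centre of underside; y along the row of sockets, x across. Sockets at y = +45 and -45 mm, either probe in either: a 14 mm deep pocket (27.5 x 35.5 mm) over a deeper bore. A probe's handle rests on the pocket floor, 72 mm above the bench; lift it straight up 80 mm or more before going sideways
- surface_probe: surface probe, loose, 90 g: white rectangular handle 24 (x) by 32 (y) by 105 mm with a flat top (black display), thin steel stem and flat round copper foot 16 mm across below. Origin: centre of the handle's lower end, z up the handle; foot face at z = -60 mm when not pressed. Its x lies along the dock's x: grip the 24 mm width at about z = 65 mm; the dock's rim is at z = 14 mm
- foot_face (a point): centre of the flat lower face of the surface probe's foot
- foot (a joint): how far the surface probe's sprung foot is pushed up into the stem, in m: 0 free, 0.010 hard on its stop. The spring gives about 0.35 N at first contact and 0.35 N more for each mm (2.1 N half way, 3.8 N at the stop)
- cold_plate: cold plate: fixed cast aluminium slab 254 x 178 x 38 mm on a frame in a white drip tray, pitched 15 degrees, the end with four tube stubs high. Origin: centre of its underside; x along its length up the slope to the stubs, y across, z square out of the upper face (at z = 38 mm). Flat but for 4 mm screw heads in the corners and a 12 mm high brass plug at x = 70, y = -45 mm
- test_spot (a point): centre of the marked test spot, on the plate's upper face at x = -30, y = 35 mm of the plate: a bright disc inside a dark ring, 32 mm inside and 40 mm outside diameter. It lies about 81 mm above the bench, on the lower half of the slope; the plate's high end stands 122 mm above the bench, so carry the probe well over it
- needle_probe: the other probe in the dock, to be left there: round white handle with a domed head, same height (105 mm), pointed needle below. Origin: centre of the handle's lower end
- keg_coupler: steel keg coupler, 64 mm across and 108 mm tall with a black lever; stands about 130 mm beyond the dock; leave alone. Origin: centre of its underside
- screwdriver: screwdriver with a blue handle lying on the robot's side of the dock; leave alone
- wrench: steel wrench lying to the robot's right; leave alone
- mallet: rubber-headed mallet lying to the robot's left; leave alone
- cask_tap: brass cask tap lying to the robot's right, near; leave alone
- beaker: clear beaker, 80 mm across, 110 mm tall, at the far side of the bench; leave alone. Origin: centre of its underside
- bottle: amber bottle, 60 mm across, 220 mm tall, to the robot's right; leave alone. Origin: centre of its underside
Things that resemble listed ones, but are neither listed nor needed, are in the scene too. What is shaped like the surface_probe but red or yellow is not meant.

How it is judged (in metres and radians):
On the way, in this order (a step that is already met when the one before it is completed fails the run):
1. the surface probe is lifted clear out of the dock, held by the fingers (z of foot_face in the frame of dock above 0.09 m and contact force between the fingers and surface_probe above 2 N), for 0.1 s.
2. the probe is held on the marked spot, square to the plate and lightly pressed, for 1.5 s (distance between foot_face and test_spot below 0.009 m and angle between the z axis of surface_probe and the z axis of cold_plate, either way round below 0.12 rad and value of joint foot between 0.001 and 0.0092 m and contact force between surface_probe and cold_plate between 0.4 and 5 N and contact force between the fingers and surface_probe above 2 N), for 1.5 s.
At the end, for the whole second after the job is handed in: Fingers hold the surface probe: foot centre within 9 mm of the spot, axis within 0.12 rad of square to the plate, foot pushed in 1 to 9.2 of its 10 mm, force on the plate 0.4 to 5 N, probe still; the needle probe still in its socket (all of step 2 and linear speed of surface_probe below 0.02 m/s and distance of needle_probe from where it was at the start of the episode below 0.015 m); the arm keeps its last pose, push and grip.
It fails at once if the probe is rammed against the plate (over 10 N) (contact force between surface_probe and cold_plate above 10 N).
It fails at once if something else on the bench is disturbed: the needle probe moved over 15 mm or any other loose thing over 30 mm (distance of needle_probe from where it was at the start of the episode above 0.015 m or distance of any of keg_coupler, screwdriver, wrench, mallet, cask_tap, beaker, bottle from where it was at the start of the episode above 0.03 m).
It also fails if it takes over 38 s, if anything falls off the work surface, if the arm or the gripper's body presses on something with over 40 N, if the wrist force passes 120 N, or if a joint passes its speed limit or range.

## Working session

There is one attempt and no reset: what is moved stays moved. The work goes in short steps, Python scripts to look and compute and a tool call to move; the robot and the scene stay as the last step left them, time stands still between calls to the robot, and variables do not carry over. Pictures are saved under pics/ and viewed, at most 10 in all, crops included, and the job is handed in when it is done.

Besides the shell and the picture viewer there is one more tool, called after "Call:" as a command line: name --argument value ..., lists and objects as JSON in quotes. servo_tool: Moves the arm, as the interface text tells. Shifts and turns lie within -1 to 1; 1 stands for 300 mm of shift or pi rad of turn. Its arguments: {"type":"object","properties":{"series":{"type":"array"},"grip_force":{"type":"number"}},"required":["series"]}

```bash
mkdir -p pics
cat > h.py <<'E'
import numpy as np,cv2
from cell import get_obs,eyes,env
from scipy.spatial.transform import Rotation as R
def cam(n,save=None):
    c=eyes.read_camera(n)
    if save: cv2.imwrite('pics/'+save,c['frame'][:,:,::-1])
    return c
def K(c): return np.array([[c['fx'],0,c['cx']],[0,c['fy'],c['cy']],[0,0,1.]])
def ray(c,uv):
    p=cv2.undistortPoints(np.array(uv,float).reshape(-1,1,2),K(c),np.array(c['distortion'],float)).reshape(-1,2)
    return np.c_[p,np.ones(len(p))]@np.array(c['rotation']).T
def onz(c,uv,z):
    d=ray(c,uv);o=np.array(c['origin']);return o+d*((z-o[2])/d[:,2])[:,None]
def bydepth(c,uv):
    uv=np.array(uv).reshape(-1,2);d=ray(c,uv);z=c['depth'][uv[:,1].astype(int),uv[:,0].astype(int)]
    return np.array(c['origin'])+d*z[:,None],z
E
python3 - <<'E'
from h import *
for n in('scene','top'):
    c=cam(n,n+'1.png');print(n,c['origin'],np.round(c['rotation'],3).tolist(),c['fx'],c['distortion'])
print(get_obs())
E
```

```text
scene [1.52509476 0.69988894 0.88876294] [-123.924, -0.982, 128.147] 428.4011075525821 [-0.02554531  0.          0.          0.          0.        ]
top [ 0.41115702 -0.03526442  1.30755102] [-171.336, 1.705, -90.321] 389.6469826118338 [-0.09840805  0.          0.          0.          0.        ]
{'time_s': 0.1, 'qpos': array([77.35560908, 18.43587613, -4.01624001, 83.16712022,  1.29411724,
       78.53929598, -3.261418  ]), 'joint_velocities': array([-0.06127486, -0.09400386,  0.00639055, -0.21149595,  0.03690311,
       -0.05493417, -0.00924646]), 'effort': array([-1.16216102e-03, -4.92574275e+01, -4.05944958e-01, -3.13400710e+01,
       -6.41134917e-02,  3.94191826e-02,  3.79368362e-05]), 'tool_pos': array([ 0.15106664, -0.63170814,  0.22156584]), 'tool_rot': array([-1.79902890e+02,  4.23116286e-03,  1.34530498e+01]), 'force': array([-0.33006496, -0.27599815,  0.2770751 ]), 'wrist_torque': array([ 0.04601736, -0.01022641,  0.03322702]), 'grasp_force': 0.0, 'grip_width': 0.08718153289625086}
```

View pics/scene1.png

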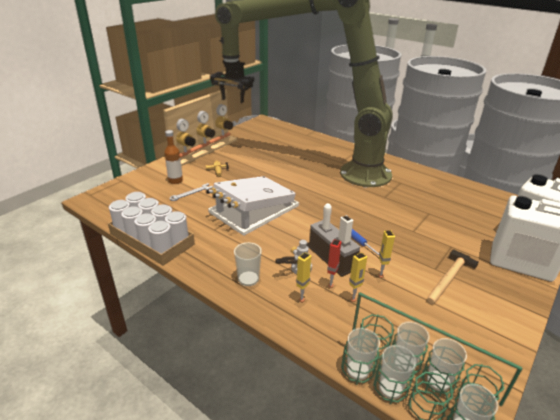

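View pics/top1.png

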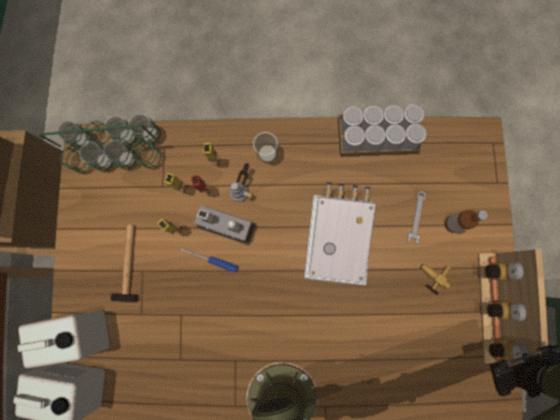

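Scene view: domed needle probe at (327,215), flat-topped surface probe at (346,230), both in the dock. Top view: dock at about (224,225), surface probe at the left (204,214), marked spot at (330,248) and stubs at the far end (350,190). Rotation is given as rpy in degrees.

```bash
sed -i "s/def K(c)/def Rm(c): return R.from_euler('xyz',c['rotation'],degrees=True).as_matrix()\ndef K(c)/; s/np.array(c\['rotation'\]).T/Rm(c).T/" h.py
python3 - <<'E'
from h import *
c=cam('top');np.savez('top.npz',f=c['frame'],d=c['depth'])
f=c['frame'][:,:,::-1]
a=cv2.resize(f[190:260,180:270],None,fx=5,fy=5,interpolation=cv2.INTER_CUBIC)
b=cv2.resize(f[180:290,295:385],None,fx=5,fy=5,interpolation=cv2.INTER_CUBIC)
o=np.zeros((600,800,3),np.uint8);b=cv2.resize(f[180:290,295:365],None,fx=5,fy=5,interpolation=cv2.INTER_CUBIC);o[:350,:450]=a;o[:550,450:]=b
cv2.imwrite('pics/crop.png',o)
for n,uv in dict(bench=(300,330),spot=(330,248),sp=(204,214),needle=(237,230),plate=(340,240)).items(): print(n,[x.round(4).tolist() for x in bydepth(c,uv)])
# plate fit
vv,uu=np.mgrid[215:270:3,325:362:3]; uv=np.c_[uu.ravel(),vv.ravel()]
P,z=bydepth(c,uv);P=P[z>0];m=P.mean(0)
n=np.linalg.svd(P-m)[2][2];n*=np.sign(n[2]);r=(P-m)@n;print('plate n',n,'tilt',np.degrees(np.arccos(n[2])),'az',np.degrees(np.arctan2(-n[1],-n[0])),r.std(),m)
# dock by depth: heights in region
vv,uu=np.mgrid[195:255,185:265];uv=np.c_[uu.ravel(),vv.ravel()];P,z=bydepth(c,uv)
k=(P[:,2]>.075)&(P[:,2]<.097)
top=P[(P[:,2]>.165)&(P[:,2]<.19)];tuv=uv[(P[:,2]>.165)&(P[:,2]<.19)]
print('dock rect',cv2.minAreaRect(P[k,:2].astype(np.float32)),k.sum())
for s in (tuv[:,0]<220,tuv[:,0]>=220): print(top[s].mean(0),tuv[s].mean(0),s.sum(),cv2.minAreaRect(top[s][:,:2].astype(np.float32)))
E
```

```text
bench [[[0.2172, -0.0613, 0.0014]], [1.260699987411499]]
spot [[[0.48, -0.1568, 0.0801]], [1.2197999954223633]]
sp [[[0.5779, 0.2226, 0.1746]], [1.1519999504089355]]
needle [[[0.5383, 0.1353, 0.0898]], [1.2273999452590942]]
plate [[[0.5039, -0.1873, 0.0924]], [1.2103999853134155]]
plate n [-0.26061347  0.03289549  0.96488264] tilt 15.229224162520996 az -7.194016625915377 0.002346766743844163 [ 0.49758577 -0.19709242  0.08764961]
dock rect ((0.5626608729362488, 0.18482792377471924), (0.17098693549633026, 0.062096286565065384), 70.60163116455078) 807
[0.5765486  0.22437535 0.17704284] [203.20430108 214.33333333] 93 ((0.5772441625595093, 0.22543436288833618), (0.03320161998271942, 0.023725491017103195), 72.11296081542969)
[0.54702202 0.1418354  0.17416504] [230.87234043 224.12765957] 47 ((0.5478729605674744, 0.1421850621700287), (0.019725801423192024, 0.021092306822538376), 64.23222351074219)
```

View pics/crop.png

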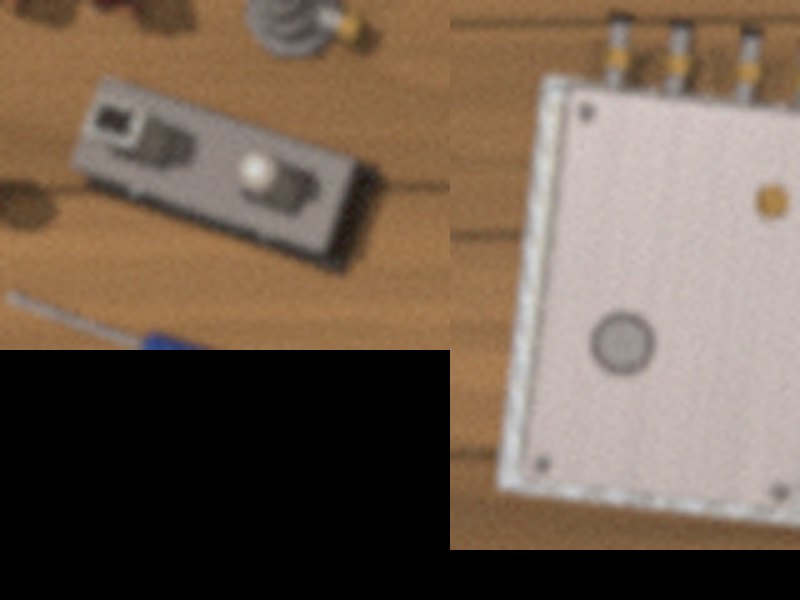

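Crop: surface probe's square top with display at (203.6,214.4) in full-image pixels, domed needle at (231,224), spot ring at (329.4,248.6), all agreeing with the given sizes and heights. Next: refine the spot, check obstacle heights and plan the moves.

```bash
cat >> h.py <<'E'
def plan(pos,rot):
    o=get_obs();R0=R.from_euler('xyz',o['tool_rot'],degrees=True)
    R1=rot if isinstance(rot,R) else R.from_euler('xyz',rot,degrees=True)
    s=R0.inv().apply(np.array(pos)-o['tool_pos']);w=(R0.inv()*R1).as_rotvec()
    print('t',round(o['time_s'],2),'shift',np.round(s/.3,4).tolist(),'turn',np.round(w/np.pi,4).tolist(),'rows',np.linalg.norm(s)/.0417,np.degrees(np.linalg.norm(w))/7.16)
E
python3 - <<'E'
from h import *
c=cam('top');s=cam('scene')
# spot: plane of known tilt 15deg
P0,_=bydepth(c,[[329,248],[329,249],[330,248],[330,249],[328,249]]);print(P0.mean(0))
print('spot onz .081',onz(c,[(329.4,248.6)],.081), 'sp top onz',onz(c,[(203.6,214.4)],.177))
# white handle in scene view: dark display+white
def proj(c,P):
    M=Rm(c).T;t=-M@np.array(c['origin']);return cv2.projectPoints(np.array(P,float).reshape(-1,1,3),cv2.Rodrigues(M)[0],t,K(c),np.array(c['distortion']))[0].reshape(-1,2)
print('scene px of sp top, spot:',proj(s,[[.577,.2255,.177],[.479,-.156,.081]]))
vv,uu=np.mgrid[0:420,0:560];uv=np.c_[uu.ravel(),vv.ravel()];P,z=bydepth(c,uv)
for n,(x0,x1,y0,y1) in dict(redyellow=(.5,.78,.19,.4),taps=(.1,.5,-.8,-.45),mid=(.3,.6,-.45,.1)).items():
    k=(z>0)&(P[:,0]>x0)&(P[:,0]<x1)&(P[:,1]>y0)&(P[:,1]<y1)
    for h in(.1,.15,.2,.25):
        q=P[k&(P[:,2]>h)]; print(n,h,len(q),q.min(0).round(3) if len(q) else'',q.max(0).round(3) if len(q) else '')
for p in((198,184),(166,225),(173,181),(209,152)): print(p,bydepth(c,p)[0].round(3))
plan((.47,-.18,.32),(180,0,50))
f=s['frame'][:,:,::-1]
cv2.imwrite('pics/sc2.png',np.hstack([cv2.resize(f[195:275,300:370],None,fx=5,fy=5,interpolation=2),cv2.resize(f[170:230,210:300],(400,400),interpolation=2)]))
E
```

```text
[ 0.47796569 -0.15389827  0.0832297 ]
spot onz .081 [[ 0.47808411 -0.1547448   0.081     ]] sp top onz [[0.57633999 0.22319292 0.177     ]]
scene px of sp top, spot: [[346.70573531 217.32541277]
 [267.58313637 189.61044883]]
redyellow 0.1 689 [0.53  0.206 0.1  ] [0.78  0.365 0.183]
redyellow 0.15 436 [0.53  0.206 0.15 ] [0.78  0.365 0.183]
redyellow 0.2 0  
redyellow 0.25 0  
taps 0.1 7386 [ 0.1   -0.743  0.1  ] [ 0.46  -0.458  0.641]
taps 0.15 5779 [ 0.1   -0.743  0.15 ] [ 0.459 -0.458  0.641]
taps 0.2 4299 [ 0.1   -0.743  0.2  ] [ 0.459 -0.458  0.641]
taps 0.25 2901 [ 0.1   -0.712  0.251] [ 0.21  -0.458  0.641]
mid 0.1 1071 [ 0.524 -0.294  0.1  ] [ 0.6   -0.11   0.123]
mid 0.15 0  
mid 0.2 0  
mid 0.25 0  
(198, 184) [[0.671 0.245 0.168]]
(166, 225) [[0.547 0.34  0.163]]
(173, 181) [[0.684 0.327 0.155]]
(209, 152) [[0.77  0.213 0.169]]
t 0.25 shift [1.3842, -1.2181, -0.3255] turn [-0.0003, -0.0001, -0.203] rows 13.470405634039851 5.104402645895725
```

View pics/sc2.png

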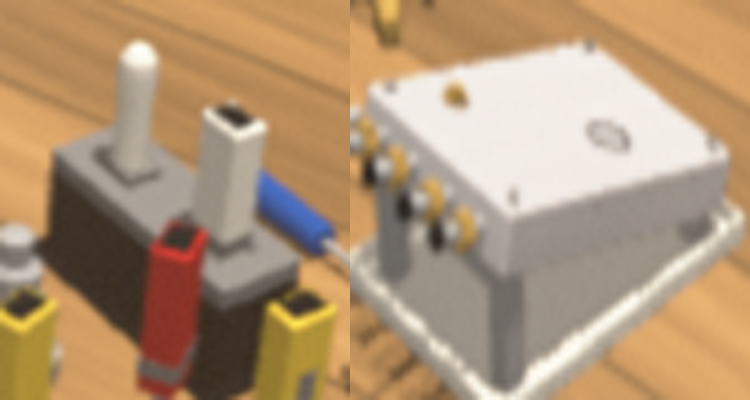

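Scene crop: surface-probe top at (346.8,218.4) and spot at (268.0,190.4). These are within about 1 px of the top-view estimates, so the positions hold. I'll rise first, then travel.

Call:
servo_tool --series '[[[0,0,-0.13,0,0,0,0.8],[0,0,-0.26,0,0,0,0.8],[0,0,-0.35,0,0,0,0.8],[0.1,-0.088,-0.36,0,0,-0.03,0.8],[0.2,-0.176,-0.36,0,0,-0.06,0.8],[0.3,-0.264,-0.36,0,0,-0.09,0.8],[0.4,-0.352,-0.36,0,0,-0.12,0.8],[0.5,-0.44,-0.36,0,0,-0.15,0.8],[0.6,-0.528,-0.36,0,0,-0.18,0.8],[0.7,-0.616,-0.36,0,0,-0.2,0.8],[0.8,-0.704,-0.36,0,0,-0.2,0.8],[0.9,-0.792,-0.36,0,0,-0.2,0.8]]]'

```text
time_s: 1.25
tool_pos: [0.3592, -0.3364, 0.3307]
tool_rot: [180.0, 0.0, 49.5]
force: [0.5, 0.1, -0.0]
grip_width: 0.069
grasp_force: 0.0
```

Run:
```python
from h import *
o=get_obs();print(o['tool_pos'],o['tool_rot'],o['qpos'])
plan((.50,-.05,.31),(180,0,60));plan((.577,.2245,.26),(180,0,70.4))
```

```text
[ 0.35924979 -0.33642048  0.33069914] [1.79965782e+02 3.08550546e-02 4.94562220e+01] [ 61.83909638  -2.0524368  -21.0506898   93.89787772  -0.70682147
  87.98348563   0.28140038]
t 1.25 shift [1.0305, -0.2641, 0.0683] turn [0.0002, 0.0002, -0.0586] rows 7.669204527524778 1.4726074246531307
t 1.25 shift [1.8928, -0.664, 0.2342] turn [0.0002, 0.0002, -0.1164] rows 14.528600580453205 2.9251143699689752
```

Call:
servo_tool --series '[[[0.14,-0.036,0.01,0,0,-0.01,0.8],[0.28,-0.072,0.02,0,0,-0.02,0.8],[0.42,-0.108,0.03,0,0,-0.03,0.8],[0.56,-0.144,0.04,0,0,-0.04,0.8],[0.7,-0.18,0.05,0,0,-0.05,0.8],[0.84,-0.216,0.06,0,0,-0.06,0.8],[0.95,-0.25,0.06,0,0,-0.08,0.8],[0.99,-0.35,0.06,0,0,-0.1,0.8],[1.0,-0.45,0.06,0,0,-0.11,0.8],[1.0,-0.45,0.06,0,0,-0.1164,0.8]]]'

```text
time_s: 2.08
tool_pos: [0.4489, -0.0163, 0.3128]
tool_rot: [-179.9, 0.0, 71.0]
force: [1.5, 1.3, -0.1]
grip_width: 0.0698
grasp_force: 0.0
```

Run:
```python
from h import *
o=get_obs();print(o['tool_pos'],o['tool_rot'],o['qpos'])
plan((.577,.2245,.24),(180,0,70.4))
```

```text
[ 0.44889911 -0.01629532  0.3128387 ] [-1.79945360e+02  4.61841974e-02  7.10065843e+01] [ 44.63360974  -8.499603   -40.50084895 100.03616466  -5.4875274
  86.52765528 -14.20888365]
t 2.08 shift [0.8981, 0.1428, 0.2419] turn [-0.0003, 0.0003, 0.0034] rows 6.769971564332491 0.085302635860622
```

Call:
servo_tool --series '[[[0.13,0.02,0.02,0,0,0,0.8],[0.27,0.04,0.05,0,0,0,0.8],[0.4,0.06,0.08,0,0,0,0.8],[0.53,0.085,0.1,0,0,0,0.8],[0.66,0.105,0.12,0,0,0,0.8],[0.8,0.125,0.15,0,0,0,0.8],[0.89,0.14,0.15,0,0,0,0.8],[0.89,0.14,0.15,0,0,0,0.8],[0.89,0.14,0.15,0,0,0,0.8]]]'

```text
time_s: 2.83
tool_pos: [0.5798, 0.2165, 0.2664]
tool_rot: [-179.9, -0.0, 70.6]
force: [-0.7, -0.3, -0.2]
grip_width: 0.0696
grasp_force: 0.0
```

Run:
```python
from h import *
o=get_obs();print(o['tool_pos'],o['tool_rot'],o['qpos'])
plan((.577,.2245,.20),(180,0,70.4))
plan((.577,.2245,.120),(180,0,70.4))
c=cam('scene');f=c['frame'][:,:,::-1]
cv2.imwrite('pics/g1.png',cv2.resize(f[120:280,240:420],None,fx=3.5,fy=3.5,interpolation=2))
```

```text
[0.57978317 0.2165302  0.266403  ] [-1.79850207e+02 -1.55600829e-02  7.05906673e+01] [ 18.70537938  21.49356759 -54.26257548  82.49726002  17.24399763
  84.87155081 -54.60102561]
t 2.83 shift [0.0219, -0.017, 0.2214] turn [-0.0008, -0.0001, 0.0011] rows 1.6052146494529924 0.03393649932965227
t 2.83 shift [0.0218, -0.0163, 0.4881] turn [-0.0008, -0.0001, 0.0011] rows 3.516694998766584 0.03393649932965227
```

View pics/g1.png

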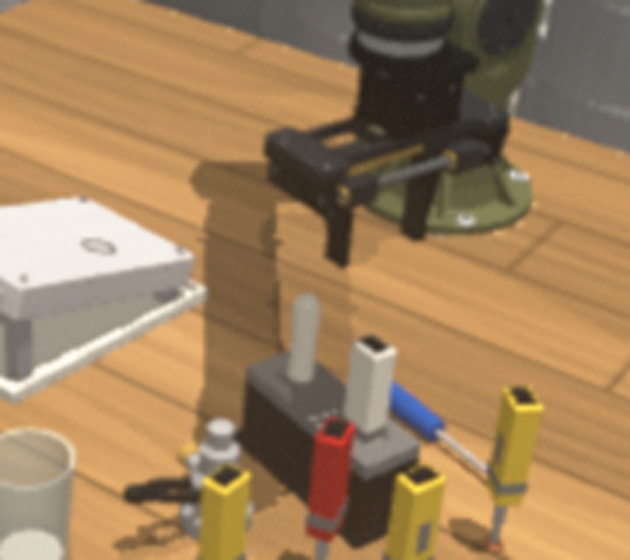

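The gripper hangs above the surface probe at (370,370) in the crop. Its fingers straddle along dock x, and the red probe at (335,430) is clear. Descending.

Call:
servo_tool --series '[[[0.02,-0.016,0.05,0,0,0,0.8],[0.022,-0.017,0.14,0,0,0,0.8],[0.022,-0.017,0.22,0,0,0,0.8],[0.022,-0.017,0.3,0,0,0,0.8],[0.022,-0.017,0.38,0,0,0,0.8],[0.022,-0.017,0.45,0,0,0,0.8],[0.022,-0.017,0.488,0,0,0,0.8],[0.022,-0.017,0.488,0,0,0,0.8],[0.022,-0.017,0.488,0,0,0,0.8]]]'

```text
time_s: 3.63
tool_pos: [0.5779, 0.2213, 0.1218]
tool_rot: [179.9, 0.0, 70.3]
force: [1.0, 0.2, -0.3]
grip_width: 0.0697
grasp_force: 0.0
```

Run:
```python
from h import *
o=get_obs();print(o['tool_pos'],o['tool_rot'],o['qpos'],o['force'])
c=cam('scene');f=c['frame'][:,:,::-1]
cv2.imwrite('pics/g2.png',cv2.resize(f[170:270,290:390],None,fx=5,fy=5,interpolation=2))
```

```text
[0.57793328 0.22130526 0.12176105] [1.79947661e+02 3.80699370e-02 7.02924371e+01] [ 16.76692944  26.96156659 -51.58262705  93.50483623  22.22378467
  70.39107442 -59.0845043 ] [ 0.95731111  0.20809108 -0.27593348]
```

View pics/g2.png

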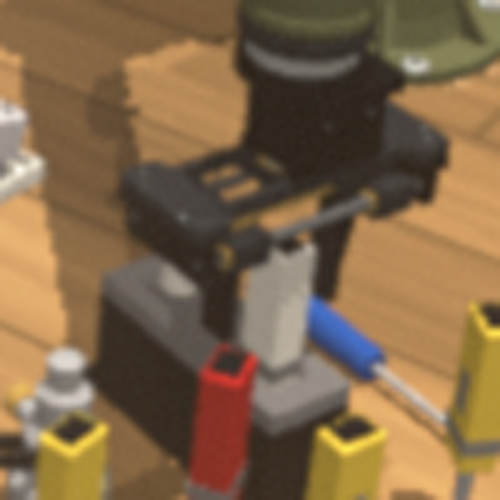

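The probe sits between the fingers at (280,310). Closing.

Call:
servo_tool --series '[[[0.01,0,0,0,0,0,0.4],[0.01,0,0,0,0,0,0.3],[0.01,0,0,0,0,0,0.25],[0.01,0,0,0,0,0,0.15],[0.01,0,0,0,0,0,0.15],[0.01,0,0,0,0,0,0.1],[0.01,0,0,0,0,0,0.1],[0.01,0,0,0,0,0,0.1],[0.01,0,0,0,0,0,0.1]]]' --grip_force 25

```text
time_s: 4.43
tool_pos: [0.5785, 0.2256, 0.121]
tool_rot: [-180.0, 0.0, 70.4]
force: [0.3, 0.8, -0.3]
grip_width: 0.0238
grasp_force: 25.0
```

Call:
servo_tool --series '[[[0,0,-0.03,0,0,0,0.1],[0,0,-0.08,0,0,0,0.1],[0,0,-0.14,0,0,0,0.1],[0,0,-0.21,0,0,0,0.1],[0,0,-0.28,0,0,0,0.1],[0,0,-0.35,0,0,0,0.1],[0,0,-0.42,0,0,0,0.1],[0,0,-0.49,0,0,0,0.1],[0,0,-0.54,0,0,0,0.1],[0,0,-0.54,0,0,0,0.1],[0,0,-0.54,0,0,0,0.1]]]'

```text
time_s: 5.35
tool_pos: [0.5786, 0.226, 0.2838]
tool_rot: [179.9, -0.0, 70.4]
force: [-0.1, -0.3, -0.9]
grip_width: 0.0242
grasp_force: 25.0
```

Run:
```python
from h import *
o=get_obs();print(o['tool_pos'],o['tool_rot'],o['qpos'],o['force'],o['grip_width'])
plan((.50,.0,.29),(180,0,50))
plan((.47,-.15,.29),(180,0,31))
```

```text
[0.57855319 0.22601612 0.28378303] [ 1.79938901e+02 -4.32426646e-02  7.04203199e+01] [ 17.60450526  21.33160198 -54.48088808  80.68461767  17.27775848
  86.61784377 -55.54176956] [-0.08634503 -0.25026377 -0.90966126] 0.024165223494572525
t 5.35 shift [-0.7976, 0.0058, -0.0213] turn [0.0003, -0.0003, 0.1134] rows 5.740014513720032 2.852015721796935
t 5.35 shift [-1.3022, 0.0791, -0.0216] turn [0.0002, -0.0003, 0.219] rows 9.386599949576652 5.505637579975911
```

The foot hangs at about 0.175 m and would pass right over the needle probe, whose top is at 0.177 m. So I rise another 60 mm first.

Call:
servo_tool --series '[[[0,0,-0.08,0,0,0,0.1],[0,0,-0.16,0,0,0,0.1],[0,0,-0.2,0,0,0,0.1],[-0.06,0,-0.2,0,0,0.01,0.1],[-0.17,0,-0.2,0,0,0.02,0.1],[-0.28,0,-0.2,0,0,0.04,0.1],[-0.4,0,-0.2,0,0,0.06,0.1],[-0.52,0,-0.2,0,0,0.08,0.1],[-0.64,0,-0.2,0,0,0.095,0.1],[-0.76,0,-0.2,0,0,0.11,0.1],[-0.8,0,-0.2,0,0,0.1134,0.1],[-0.8,0,-0.2,0,0,0.1134,0.1]]]'

```text
time_s: 6.35
tool_pos: [0.4967, -0.0055, 0.3419]
tool_rot: [-180.0, 0.2, 49.5]
force: [-0.3, 0.6, -1.7]
grip_width: 0.0239
grasp_force: 25.0
```

```bash
cat >> h.py <<'E'
n=np.array([-np.sin(np.radians(15))*np.cos(np.radians(-7)),-np.sin(np.radians(15))*np.sin(np.radians(-7)),np.cos(np.radians(15))])
spot=np.array([.4782,-.1552,.081])
def target(yaw,L):  # TCP L above spot along the normal
    z=-n;x=np.array([np.cos(np.radians(yaw)),np.sin(np.radians(yaw)),0]);x-=z*(x@z);x/=np.linalg.norm(x)
    return spot+n*L,R.from_matrix(np.c_[x,np.cross(z,x),z])
E
python3 - <<'E'
from h import *
o=get_obs();print(o['tool_pos'],o['tool_rot'],o['qpos'],o['grip_width'])
t=target(31,.109+.1);print(t[0],t[1].as_euler('xyz',degrees=True));plan(*t)
E
```

```text
[ 0.49670332 -0.00545799  0.34193567] [-179.9959138     0.18217376   49.497647  ] [ 44.46414401  -0.81622661 -45.90751878  91.32038885  -0.45347276
  89.37240229 -41.93672916] 0.023917987682621385
[ 0.42451002 -0.1486077   0.2828785 ] [170.43506554 -11.60903702  32.9421128 ]
t 6.35 shift [-0.5185, 0.1269, 0.1985] turn [-0.0618, 0.0573, 0.0969] rows 4.0972442315872595 3.228519242798811
```

Call:
servo_tool --series '[[[-0.1,0.025,0,-0.01,0.01,0.02,0.1],[-0.2,0.05,0,-0.02,0.02,0.04,0.1],[-0.3,0.075,0,-0.035,0.03,0.06,0.1],[-0.4,0.1,0.05,-0.045,0.045,0.08,0.1],[-0.5,0.12,0.12,-0.055,0.055,0.095,0.1],[-0.52,0.127,0.2,-0.062,0.057,0.097,0.1],[-0.52,0.127,0.2,-0.062,0.057,0.097,0.1],[-0.52,0.127,0.2,-0.062,0.057,0.097,0.1],[-0.52,0.127,0.2,-0.062,0.057,0.097,0.1]]]'

```text
time_s: 7.1
tool_pos: [0.4359, -0.1454, 0.2804]
tool_rot: [171.1, -11.4, 33.6]
force: [0.9, 0.9, -0.8]
grip_width: 0.0238
grasp_force: 25.0
```

Run:
```python
from h import *
o=get_obs();print(o['tool_pos'],o['tool_rot'],o['qpos'],o['force'])
plan(*target(31,.139))
c=cam('scene');f=c['frame'][:,:,::-1]
cv2.imwrite('pics/p1.png',cv2.resize(f[90:230,200:340],None,fx=4.2,fy=4.2,interpolation=2))
```

```text
[ 0.43585805 -0.14543323  0.28039923] [171.10504145 -11.3672206   33.57247054] [ 28.29119138 -17.15019335  -8.38246136 113.63391427  -6.59546675
  69.51575068 -35.77782971] [ 0.90314887  0.94508818 -0.77594451]
t 7.1 shift [-0.0345, -0.0063, 0.2162] turn [-0.0044, 0.0008, 0.0036] rows 1.5753812433261054 0.14466690164330187
```

View pics/p1.png

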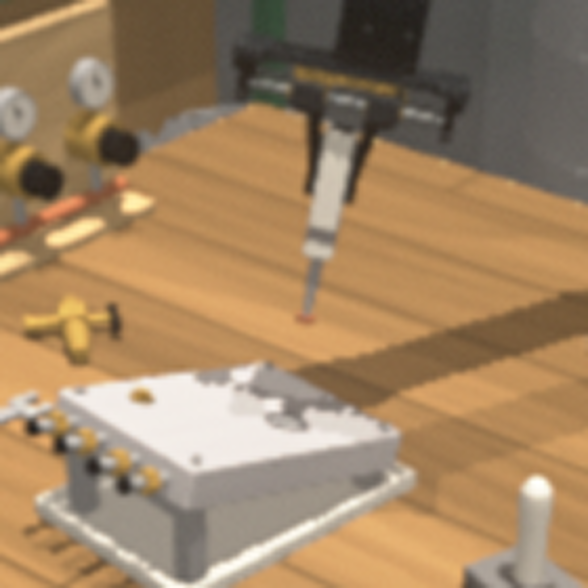

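The probe is tilted and hanging over the plate, with its foot at (305,320) and the ring at (287,420) in the crop. Joint 2 is near its limit here, and the lower pose should relieve it.

Call:
servo_tool --series '[[[-0.005,-0.002,0.08,0,0,0,0.1],[-0.015,-0.004,0.14,-0.002,0,0.002,0.1],[-0.035,-0.006,0.2,-0.0044,0.001,0.0036,0.1],[-0.035,-0.006,0.216,-0.0044,0.001,0.0036,0.1],[-0.035,-0.006,0.216,-0.0044,0.001,0.0036,0.1],[-0.035,-0.006,0.216,-0.0044,0.001,0.0036,0.1]]]'

```text
time_s: 7.65
tool_pos: [0.4439, -0.1537, 0.2187]
tool_rot: [170.1, -11.8, 32.8]
force: [-1.1, -0.0, -0.6]
grip_width: 0.0238
grasp_force: 25.0
```

Run:
```python
from h import *
o=get_obs();print(o['tool_pos'],o['tool_rot'],o['qpos'],o['force'])
t=target(31,.139);print(t[0]);plan(*t);plan(*target(31,.119));plan(*target(31,.104))
c=cam('scene');s=cam('top')
# foot (copper) in both views
f=np.vstack([cv2.resize(c['frame'][145:215,230:310],(640,560),interpolation=2)])
g=cv2.resize(s['frame'][210:280,300:370],(560,560),interpolation=2)
cv2.imwrite('pics/p2.png',cv2.resize(np.hstack([f,g])[:,:,::-1],(798,373)))
```

```text
[ 0.44394096 -0.15366274  0.2186777 ] [170.10741597 -11.793753    32.8112472 ] [ 28.67385146 -15.07064959  -8.95012724 119.28378536  -6.29624511
  60.70541691 -36.12709459] [-1.05149016 -0.02933206 -0.62760449]
[ 0.44249231 -0.15081565  0.21526369]
t 7.65 shift [-0.0013, -0.0124, 0.0094] turn [0.002, -0.0009, -0.0009] rows 0.11212158498217867 0.058591371983007984
t 7.65 shift [-0.0015, -0.0128, 0.076] turn [0.002, -0.0009, -0.0009] rows 0.5548279003932002 0.058591371983007984
t 7.65 shift [-0.0016, -0.0131, 0.126] turn [0.002, -0.0009, -0.0009] rows 0.9117004995999994 0.058591371983007984
```

View pics/p2.png

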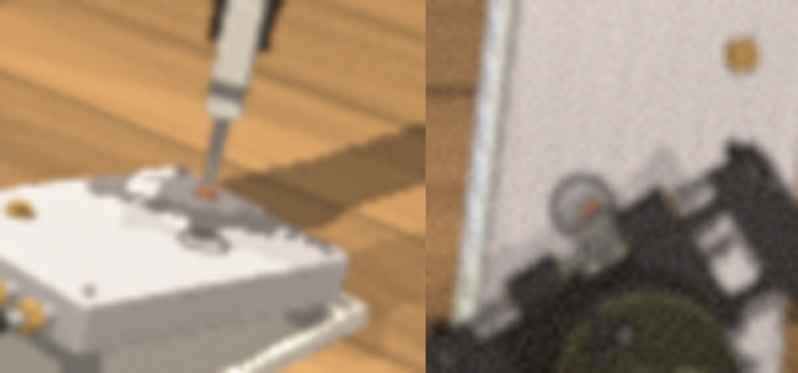

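The copper foot is about 33 mm above the ring. In the top view it shows at (592,207) against the ring centre at (583,203), and parallax is part of that. Going nearer.

Call:
servo_tool --series '[[[0,-0.006,0.02,0.001,0,0,0.1],[-0.0015,-0.013,0.05,0.002,-0.001,-0.001,0.1],[-0.0015,-0.013,0.072,0.002,-0.001,-0.001,0.1],[-0.0015,-0.013,0.076,0.002,-0.001,-0.001,0.1],[-0.0015,-0.013,0.076,0.002,-0.001,-0.001,0.1],[-0.0015,-0.013,0.076,0.002,-0.001,-0.001,0.1]]]'

```text
time_s: 8.25
tool_pos: [0.4463, -0.1515, 0.1939]
tool_rot: [170.6, -11.5, 32.9]
force: [0.1, 0.4, 0.4]
grip_width: 0.0237
grasp_force: 25.0
```

Run:
```python
from h import *
o=get_obs();print(o['tool_pos'],o['tool_rot'],o['qpos'][1],o['force'],o['wrist_torque'])
Rt=R.from_euler('xyz',o['tool_rot'],degrees=True);a=Rt.apply([0,0,1])
F=o['tool_pos']+a*.109;print('foot',F,'gap',(F-spot)@n,'lat',F-spot-n*((F-spot)@n),'ang',np.degrees(np.arccos(-a@n)))
plan(*target(31,.104))
for nm in('top','scene'):
    c=cam(nm);M=Rm(c).T
    pj=cv2.projectPoints(np.array([F,spot]).reshape(-1,1,3),cv2.Rodrigues(M)[0],-M@np.array(c['origin']),K(c),np.array(c['distortion']))[0].reshape(-1,2)
    hsv=cv2.cvtColor(c['frame'],cv2.COLOR_RGB2HSV).astype(int);u,v=pj[0].astype(int)
    w=hsv[v-9:v+10,u-9:u+10];k=((w[...,0]<14)|(w[...,0]>172))&(w[...,1]>70)&(w[...,2]>60);q=np.argwhere(k)
    print(nm,'pred foot,spot',pj.round(1).tolist(),'copper px',len(q),(q.mean(0)[::-1]+[u-9,v-9]).round(1) if len(q) else '')
```

```text
[ 0.44626398 -0.15148975  0.19391884] [170.56695575 -11.51017668  32.89949988] -13.486627688744175 [0.14303976 0.35745766 0.43206577] [ 0.03293204  0.28174139 -0.00833997]
foot [ 0.47398237 -0.15483509  0.08855519] gap 0.008392730492374493 lat [-0.00206162  0.00010019 -0.00055156] ang 0.16159742441666045
t 8.25 shift [0.0053, 0.0034, 0.0446] turn [-0.0007, 0.0006, -0.0001] rows 0.32417867337579526 0.022835006837406524
top pred foot,spot [[329.7, 249.8], [329.5, 248.6]] copper px 4 [328.5 248.5]
scene pred foot,spot [[268.7, 187.4], [267.9, 189.6]] copper px 12 [268.5 187. ]
```

Foot and spot match their predicted pixels. I'll take a force baseline here, then press in small steps.

```bash
cat >> h.py <<'E'
def force(N=16):
    f=[];p=[]
    for i in range(N):
        eyes.read_camera('top');o=get_obs();f.append(o['force']);p.append(o['tool_pos'])
    f=np.array(f);a=R.from_euler('xyz',o['tool_rot'],degrees=True).apply([0,0,1]);p=np.mean(p,0)
    print('t',o['time_s'],'F.n',(f@n).mean().round(3),'+-',((f@n).std()/N**.5).round(3),'Fmean',f.mean(0).round(2),'L',((p-spot)@n).round(4),'lat',(p+a*((p-spot)@n)-spot).round(4),'ang',np.degrees(np.arccos(-a@n)).round(2))
E
python3 - <<'E'
from h import *
force();plan(*target(31,.104))
E
```

```text
t 9.15 F.n -1.173 +- 0.106 Fmean [-0.01 -0.21 -1.21] L 0.1177 lat [-0.0019 -0.0001 -0.0005] ang 0.13
t 9.15 shift [0.0052, 0.0029, 0.0454] turn [-0.0005, 0.0005, -0.0002] rows 0.32906447112911996 0.018985949556648125
```

Call:
servo_tool --series '[[[0.003,0.002,0.01,-0.0005,0.0005,0,0.1],[0.005,0.003,0.02,-0.0007,0.0006,0,0.1],[0.005,0.003,0.03,-0.0007,0.0006,0,0.1],[0.005,0.003,0.03,-0.0007,0.0006,0,0.1],[0.005,0.003,0.03,-0.0007,0.0006,0,0.1]]]'

```text
time_s: 9.57
tool_pos: [0.4501, -0.1517, 0.1855]
tool_rot: [170.5, -11.6, 32.9]
force: [-0.0, 0.2, -0.7]
grip_width: 0.0238
grasp_force: 25.0
```

Run:
```python
from h import *
force();plan(*target(31,.104))
```

```text
t 10.3667 F.n -1.328 +- 0.124 Fmean [ 0.06  0.27 -1.37] L 0.1086 lat [ 0.     -0.0001  0.    ] ang 0.03
t 10.37 shift [0.0002, -0.0001, 0.0153] turn [0.0002, -0.0001, -0.0002] rows 0.11028256865511105 0.006191500526412282
```

Still no contact at L = 108.6 mm, where it is due. I'll press on 4 mm more.

Call:
servo_tool --series '[[[0,0,0.004,0,0,0,0.1],[0,0,0.009,0,0,0,0.1],[0,0,0.013,0,0,0,0.1],[0,0,0.013,0,0,0,0.1],[0,0,0.013,0,0,0,0.1]]]'

```text
time_s: 10.78
tool_pos: [0.4514, -0.152, 0.1823]
tool_rot: [170.4, -11.6, 32.9]
force: [-0.9, -0.1, 1.2]
grip_width: 0.0239
grasp_force: 25.0
```

Run:
```python
from h import *
force()
```

```text
t 11.5833 F.n 0.883 +- 0.137 Fmean [-0.32  0.04  0.83] L 0.1048 lat [ 0.0002 -0.0001  0.0001] ang 0.05
```

The force rose 2.1 N above baseline, which is the half-way press, and geometry also gives about 4–5 mm. Holding for 2 s, with a check.

Call:
servo_tool --series '[[[0,0,0,0,0,0,0.1],[0,0,0,0,0,0,0.1],[0,0,0,0,0,0,0.1],[0,0,0,0,0,0,0.1],[0,0,0,0,0,0,0.1],[0,0,0,0,0,0,0.1],[0,0,0,0,0,0,0.1],[0,0,0,0,0,0,0.1],[0,0,0,0,0,0,0.1],[0,0,0,0,0,0,0.1],[0,0,0,0,0,0,0.1],[0,0,0,0,0,0,0.1]]]'

```text
time_s: 12.58
tool_pos: [0.4513, -0.152, 0.1822]
tool_rot: [170.4, -11.6, 32.9]
force: [-0.2, -0.1, 0.2]
grip_width: 0.0238
grasp_force: 25.0
```

Run:
```python
from h import *
force(30)
c=cam('scene');f=c['frame'][:,:,::-1]
cv2.imwrite('pics/p3.png',cv2.resize(f[140:240,230:350],None,fx=5,fy=5,interpolation=2))
```

```text
t 14.0833 F.n 0.693 +- 0.098 Fmean [ 0.43 -0.4   0.85] L 0.1047 lat [ 0.0001 -0.0001  0.    ] ang 0.02
```

View pics/p3.png

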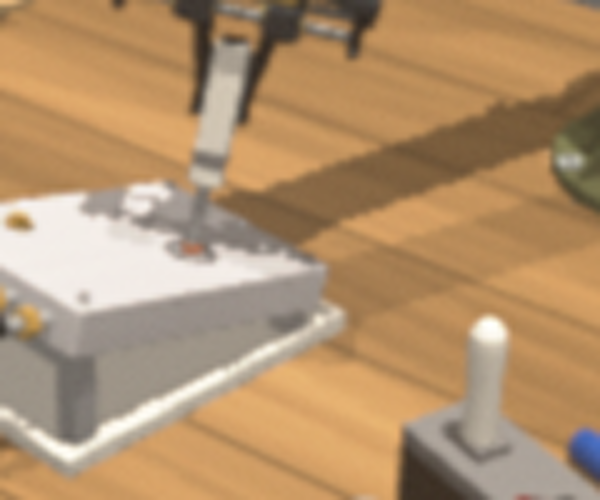

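The foot is centred in the ring at (192,248), the probe is square to the plate with a steady press of about 1.9 N, and the needle probe is undisturbed at (487,390). Handing in.

```bash
python3 -c "
from cell import env;print(env.sign_off())"
```

```text
the job is handed in; nothing more can be done
None
```

The job is handed in at about 14 s with no verdict returned: the surface probe's foot is still held inside the ring, square to the plate to within about 1–2° and pressed in about half way (1.9 N), and the needle probe is still in its socket.

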